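# Fit a power module, pack it against the heat sink and hold it home

## Robot

A 6-joint arm with a two-finger parallel gripper is mounted at the origin on a cart in front of the work surface, level with it; the furniture and walls round the work are solid. World frame = base frame: x ahead of the robot, y to its left, z up, the work surface at z = 0. Lengths are in m, angles in rad, forces in N, time in s.
With the tool pointing down it reaches from about 0.225 to 0.875 m from the base axis. Payload 3.4 kg.
Tool frame: the origin (TCP) lies at the very end of the fingers, on their centre line; the grasp point (between the pads) lies 19 mm behind it; z points along the fingers, y is the line along which they close (so a half turn about z gives the same grasp; the last joint's range is limited). The gripper opens to 85 mm and grips with 20 to 120 N. Pads are 22 mm wide; open, the fingers measure 114 mm over their backs; the gripper's body (76 mm by 85 mm) begins 54 mm behind the grasp point. The pads swing forward as they close: fully open they stand 13 mm farther back than shut.
Start: joints at [-1.272, 0.276, 1.505, -0, 1.361, -0.121], TCP at [0.234, -0.525, 0.231] pointing down, gripper open.
Joint ranges: [-2.89, 2.89], [-0.75, 2.08], [0.22, 2.7], [-1.18, 4.32], [0.11, 2.71], [-2.7, 2.7]. Speed limits (rad/s): [2.57, 2.57, 3.14, 3.14, 3.14, 3.14].

## Interface

Orientations are given as a unit quaternion [w, x, y, z].
In Python, from rig import readout, vision, manip gives the robot as it stands.
- The arm moves only by the shell command python3 -m handwheel 'ROWS' [FORCE]. ROWS is JSON, a list of rows, each a list of 3 entries, a list of its own where there are three numbers: the shift along the tool's x, y, z in mm, then the turn, a rotation vector about the tool's x, y, z in units of 6 degrees (1.0 is 6 degrees), then the closure, from -1 (fully open) to 1 (shut), so that 0 is half open. A call has 1 to 20 rows; each row shifts and turns the commanded pose from where the row before left it, along the tool's axes as they then stand; what a row does not reach is not made up. A row lasts 1/8 s, in which the tool goes at most 62.5 mm and 10.7 degrees, less where a joint would pass 70% of its speed; a pose out of reach is approached as far as the arm can. A call is refused whole if a number of a shift passes 62.5 or a number of a turn 1, either way. A call with a gripper value outside its range is refused whole. The fingers move at their own pace and stop on an object; FORCE is the grip in N (left out, the last holds). Time passes only in rows, so rows that do not move let the fingers close. It gives the time, the measured TCP pose, the force, the opening and the grip force at its end, in the units of the state.
- readout.get_state(): the state, without advancing time (a new reading comes with each control period).
- vision.get_image(name): name is "scene" or "top" or "wrist"; returns the picture (420x560x3 uint8, blue, green, red); there is no depth.
- vision.camera_params(name): a dict with "intrinsics" (3x3 intrinsics, pixels), "rvec" (rotation vector, rad) and "tvec" (3), from world to camera coordinates, as OpenCV has them; the wrist camera has in their place "hand_eye" (4x4, takes a point from camera to tool coordinates, whose origin is the TCP and whose axes are the flange's). Camera axes: x right, y down, z forward; pixel columns grow to the right and rows downward; lengths in m; the calibration is good to about 2 mm. A picture is of the moment at which its call begins: read the wrist's pose just before it. camera_params takes no time and is no camera call.
- manip.sign_off(): hands the job in; it is judged then, once.
The state is a dict: "clock": time; "qpos": joint angles; "qd": joint speeds; "effort": joint torques, N m; "position": TCP position; "ee_rot": TCP orientation; "contact_force": force on the tool from outside, world axes, zero at the start; "moment": the same for the moment, N m; "width": finger opening in m; "gripper_force": force on a finger pad.
Only numpy, scipy, OpenCV 4.12 (cv2) and the standard library are available. Lean on these libraries where they do the work, as an engineer would, in place of code of your own. Each camera call takes 0.05 s, during which the arm holds its last target. There are 200 camera calls.

## Task

Lift the power module by its red handle out of the board stand, slide it down into the empty card guides of the open drive chassis and let it go; then take the brown packing spacer by its tab and slide it right down into the gap beside the module, on the side where the gap is wide enough and towards either end, so that its tab is out of the way of the module's handle, and let go of it: it packs the module against the heat sink. Sprung contacts still lift the module a little: take its handle again, push it down until its white face strip lies flush on the chassis end plates, and finish the program while holding it pressed there, because the screws go in next. Leave the multimeter, the screw dish, the side cutters and the fuse box where they are.

Things in the scene. Friction and masses are not known exactly. Their poses are not given: they have to be found in the camera images.
- chassis: Open grey drive chassis, fixed. Origin: underside of its tray, below the middle of the empty module place; x along the module place, z up. Tray floor 6 mm above the origin. The heat sink stands on one side of the module place, the relay unit on the other (y = +33 or -33 mm; they swap). Tray x -102..164, y +-68 mm, lips 14 mm high; behind the +x end plate electronics up to 42 mm high
- guide_top (a point): Middle of the module place, 76 mm above the tray's underside: level with the tops of the aluminium end plates (across x at 85 to 95 mm either way, 132 mm wide). Black card guides on their inner faces, 6 mm deep, tops 4 mm lower, leave vertical grooves 11 mm wide at y = 0 for the module's tongues: 1.5 mm of play each way in x and y. Axes as the chassis
- contact_rest (a point): Middle of the top of the unpressed sprung contact block (black, 50 x 12 mm) on the tray floor, 15 mm above the tray's underside. This point does not move. The block carries the module's weight without giving way: 4 N start it, then 1 N more per mm, 9 N with the module flush, 5 mm down; it can go 6.8 mm
- heat_sink: Aluminium tunnel heat sink, 148 (x) x 48 (y) mm, fixed in the chassis, its top 76 mm above the tray's underside (79 mm at the dark strap along its middle). Origin at the centre of its underside, on the tray floor, axes as the chassis. Its flat face is 9 mm from the middle of the module place, so 0 to 2.5 mm from the module: too narrow for the spacer
- relay_unit: Dark relay unit with a blue top strip, 148 (x) x 25 (y) mm, fixed in the chassis, its top 80 mm above the tray's underside (83 mm at its small terminals). Origin at the centre of its underside, on the tray floor, axes as the chassis. Its face is 20.5 mm from the middle of the module place: the gap to the module is 11 to 14 mm, 13.5 mm with the module against the heat sink
- module_core (a point): Power module, loose, 160 to 240 g: upright aluminium cassette 152 (x) x 16 (y) mm, 66 mm high, bevelled below; black tongues 8 mm thick at its ends (167 mm over them); white face strip 188 x 16 x 4 mm on its top. Point: in its middle, 35 mm above its underside. x along it, z up. Either end may face either way. Flush, its underside is 10 mm above the tray's underside, 15 mm on the unpressed springs
- module_handle (a point): Centre of the module's red handle bar, 36 (x) x 12 (y) x 14 (z) mm, 104 mm above the module's underside, on two thin posts over the middle of the face strip (34 mm above the strip's top). Axes as the module; grasp across y
- spacer_core (a point): Packing spacer, loose, 40 to 65 g: upright brown plate 64 (x) x 12 (y) x 72 (z) mm with a pull tab in the middle of its top, lower edge bevelled to 5 mm so that it pushes the module aside as it enters. Point: middle of the plate, 36 mm above its underside. x along it, z up. Fully down it stands on the tray floor. The gap is 158 mm long between the guides: it has room at either end
- spacer_tab (a point): Where to grasp the spacer, across y: on its pull tab, 24 (x) x 12 (y) mm, which rises from 72 to 124 mm above its underside. Point: on the tab, 108 mm above the underside. Axes as the spacer
- stand: Black board stand, fixed, 120 (x) x 140 (y) mm, slots 30 mm deep, top 36 mm high; origin at the centre of its underside. At the start the module stands in its slot at y = +45 mm and the spacer in its slot at y = -45 mm, upright, both on a floor 6 mm above the bench
- multimeter: Yellow multimeter 130 x 66 x 39 mm lying on the bench, to be left alone; origin under its middle
- screw_dish: Steel dish of screws, 66 mm across, 15 mm high, to be left alone; origin under its middle
- side_cutters: Red-handled side cutters 52 x 128 x 12 mm, to be left alone; origin under its middle
- fuse_box: Small card box 40 x 62 x 30 mm, white and blue, to be left alone; origin under its middle
Mind the look-alikes: they are no part of the job. What is shaped like the part that bears spacer_core but purple is not meant.

How it is judged:
On the way, in this order (a step that is already met when the one before it is completed fails the run):
1. The module stands in the chassis guides on its sprung contacts, the spacer not yet in (horizontal distance between module_core and chassis below 0.005 m and z of module_core in the frame of chassis below 0.0525 m and angle between the x axis of module_core and the x axis of chassis, either way round below 0.06 rad and horizontal distance between spacer_core and chassis above 0.08 m), for 0.2 s.
2. The spacer is fully down between the module and the relay unit, the module still lifted by its contacts (y of spacer_core in the frame of relay_unit between -0.0235 and 0.0235 m and horizontal distance between spacer_core and heat_sink below 0.075 m and horizontal distance between spacer_core and module_core above 0.035 m and z of spacer_core in the frame of chassis below 0.0445 m and angle between spacer_core's own z axis and vertical below 0.06 rad and z of module_core in the frame of chassis above 0.0475 m), for 0.2 s.
At the end, for the whole second after the job is handed in: The robot still presses the module (over 3 N), face strip within 1.5 mm of flush on the end plates, upright in the guides, within about 2.5 mm of the heat sink; the spacer stands upright between module and relay unit, within 2.5 mm of the tray floor, its middle over 35 mm from the module's (z of module_core in the frame of chassis below 0.0465 m and horizontal distance between module_core and chassis below 0.005 m and horizontal distance between module_core and heat_sink below 0.0345 m and angle between the x axis of module_core and the x axis of chassis, either way round below 0.06 rad and angle between each of module_core, spacer_core's own z axis and vertical below 0.06 rad and contact force between any of the fingers, the arm and module above 3 N and y of spacer_core in the frame of relay_unit between -0.0235 and 0.0235 m and horizontal distance between spacer_core and heat_sink below 0.075 m and horizontal distance between spacer_core and module_core above 0.035 m and z of spacer_core in the frame of chassis below 0.0445 m); the arm keeps its last pose, push and grip.
It fails at once if A bystander is moved more than 30 mm (distance of any of multimeter, screw_dish, side_cutters, fuse_box from where it was at the start of the episode above 0.03 m).
It also fails if it takes over 72 s, if anything falls off the work surface, if the arm or the gripper's body presses on something with over 40 N, if the wrist force passes 120 N, or if a joint passes its speed limit or range.

## Working session

There is one attempt and no reset: what is moved stays moved. The work goes in short steps, Python scripts to look and compute and a shell command to move; the robot and the scene stay as the last step left them, time stands still between calls to the robot, and variables do not carry over. Pictures are saved under pics/ and viewed, at most 11 in all, crops included, and the job is handed in when it is done.

```bash
mkdir -p pics
cat > h.py <<'E'
import cv2,numpy as np
from rig import readout,vision,manip
from scipy.spatial.transform import Rotation as R
def snap(n,f):
    s=readout.get_state(); im=vision.get_image(n); cv2.imwrite('pics/'+f,im); return s,im
def cam(n,s=None):
    p=vision.camera_params(n);K=np.array(p['intrinsics'],float)
    if 'hand_eye' in p:
        H=np.array(p['hand_eye']);q=s['ee_rot'];Rt=R.from_quat([q[1],q[2],q[3],q[0]]).as_matrix()
        T=np.eye(4);T[:3,:3]=Rt;T[:3,3]=s['position'];M=T@H
        return K,M[:3,:3],M[:3,3]
    Rm=cv2.Rodrigues(np.array(p['rvec'],float))[0];t=np.array(p['tvec'],float).ravel()
    return K,Rm.T,-Rm.T@t
def pix2w(c,u,v,z):
    K,Rm,o=c;d=Rm@np.linalg.solve(K,[u,v,1.]);return o+d*(z-o[2])/d[2]
def w2pix(c,P):
    K,Rm,o=c;p=K@(Rm.T@(np.array(P)-o));return p[:2]/p[2]
E
python3 - <<'E'
from h import *
s,_=snap('top','top1.png');snap('scene','scene1.png')
print(s)
for n in('top','scene'):
    c=cam(n);print(n,c[2],c[0][0,0],c[1][:,2])
print(vision.camera_params('wrist'))
E
```

```text
{'clock': 0.0, 'qpos': array([-1.27199704e+00,  2.76590584e-01,  1.50613599e+00, -1.32622058e-05,
        1.36067775e+00, -1.21005119e-01]), 'qd': array([-5.39334420e-04, -1.32554137e-03,  1.97193986e-05, -1.57254094e-04,
       -4.18118173e-04, -2.98092746e-04]), 'effort': array([ 1.61846376e-03, -4.16763461e+01, -2.45810544e+01,  5.40726307e-05,
        1.08458090e-02, -7.10224413e-06]), 'position': array([ 0.23419249, -0.52457373,  0.23044108]), 'ee_rot': array([-9.01678876e-04,  9.78050606e-01,  2.08365524e-01, -8.68781542e-05]), 'contact_force': array([0.57072594, 0.20101663, 0.43029717]), 'moment': array([0.01678752, 0.01586766, 0.0064538 ]), 'gripper_force': 0.0, 'width': 0.0854433125667057}
top [ 0.49712163 -0.08013295  1.1581119 ] 439.0578266262497 [ 0.06749683 -0.00902598 -0.99767866]
scene [0.08019306 0.65240914 0.7534713 ] 477.5271517012447 [ 0.44148314 -0.65658407 -0.61154722]
{'intrinsics': array([[309.97110919,   0.        , 279.69333076],
       [  0.        , 309.97110919, 205.85734946],
       [  0.        ,   0.        ,   1.        ]]), 'hand_eye': array([[-3.27417457e-04, -9.55046715e-01, -2.96455165e-01,
         7.65138792e-02],
       [ 9.99999790e-01, -4.78428922e-04,  4.36843738e-04,
        -2.16739211e-05],
       [-5.59038902e-04, -2.96454960e-01,  9.55046671e-01,
        -1.42464952e-01],
       [ 0.00000000e+00,  0.00000000e+00,  0.00000000e+00,
         1.00000000e+00]])}
```

View pics/top1.png

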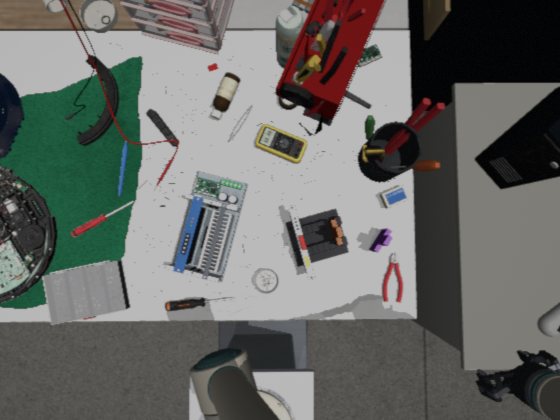

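View pics/scene1.png

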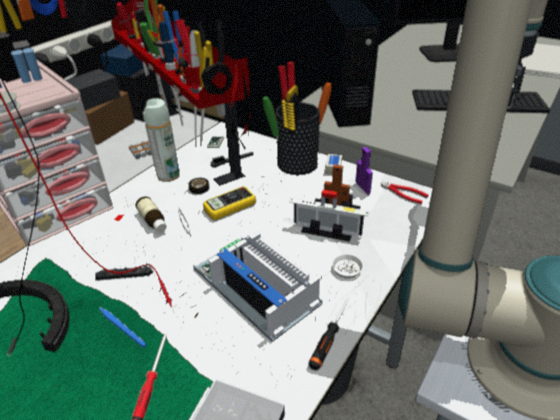

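Top view: the chassis is at about (208,225), with the blue relay unit on its left (+y) and the ribbed heat sink on its right. The stand is at (317,240), with the module's white strip at (299,243). There are two spacer-shaped parts: brown in the stand slot at (338,230) and purple at (381,240). The brown one is meant, because of its colour and because it stands in the stand. I'll confirm in an enlarged crop.

Run:
```python
import cv2
im=cv2.imread('pics/top1.png')
cv2.imwrite('pics/c1.png',cv2.resize(im[165:285,160:250],None,fx=5,fy=5,interpolation=cv2.INTER_CUBIC))
cv2.imwrite('pics/c2.png',cv2.resize(im[195:280,275:395],None,fx=6,fy=6,interpolation=cv2.INTER_CUBIC))
```

```text
(no output)
```

View pics/c1.png

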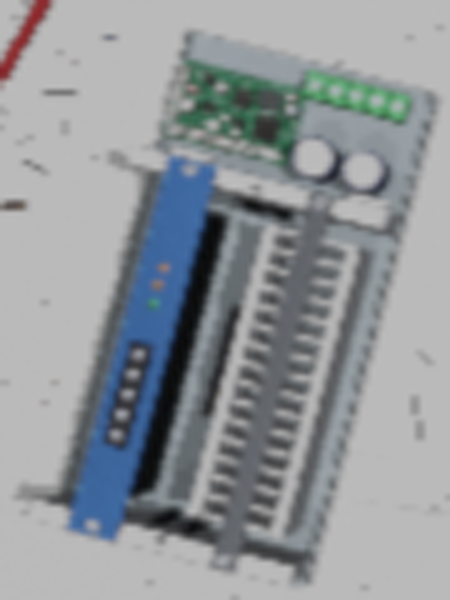

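View pics/c2.png

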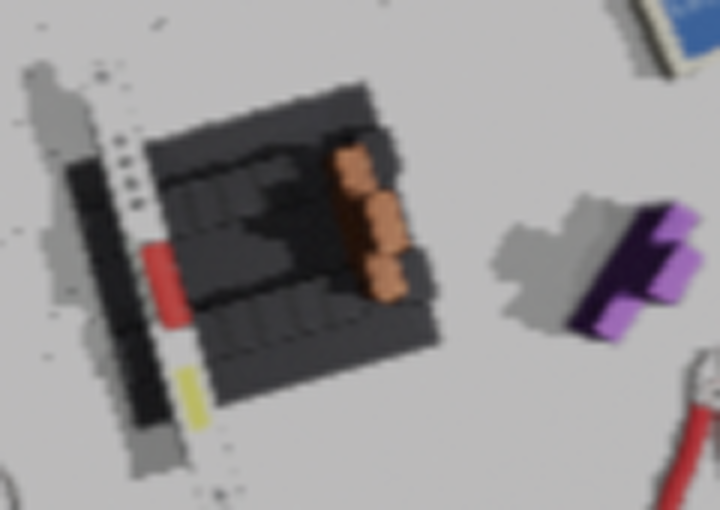

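Crops: the brown tab top is at c2 (387,222), the red handle at c2 (167,285), and the purple look-alike stands on the bench away from the stand. In c1 the relay strip runs from (190,162) to (93,535) and the sink strap from (318,200) to (228,562).

Run:
```python
from h import *
c=cam('top')
def p(a,o,f,z): return pix2w(c,o[0]+(a[0]+.5)/f-.5,o[1]+(a[1]+.5)/f-.5,z)
o1=(160,165);o2=(275,195)
def seg(n,a,b):
    d=a-b;print(n,'mid',((a+b)/2).round(4),'len',np.hypot(*d[:2]).round(4),'yaw',np.degrees(np.arctan2(d[1],d[0])).round(2))
seg('relay',p((190,162),o1,5,.080),p((93,535),o1,5,.080))
seg('strap',p((318,200),o1,5,.079),p((228,562),o1,5,.079))
seg('strip',p((97,80),o2,6,.076),p((215,500),o2,6,.076))
print('handle',p((167,285),o2,6,.117))
seg('handle',p((156,244),o2,6,.117),p((177,327),o2,6,.117))
print('tab',p((387,222),o2,6,.130))
seg('plate',p((352,168),o2,6,.078),p((386,278),o2,6,.078))
a=p((345,87),o2,6,.036)
seg('stand R',p((366,84),o2,6,.036),p((440,343),o2,6,.036))
```

```text
relay mid [0.5039 0.1503 0.08  ] len 0.1875 yaw -14.09
strap mid [0.4876 0.0861 0.079 ] len 0.1816 yaw -13.71
strip mid [ 0.4812 -0.1252  0.076 ] len 0.178 yaw 15.31
handle [ 0.48327009 -0.12792053  0.117     ]
handle mid [ 0.4831 -0.1277  0.117 ] len 0.0336 yaw 13.79
tab [ 0.50745047 -0.21337144  0.13      ]
plate mid [ 0.5076 -0.2127  0.078 ] len 0.047 yaw 16.49
stand R mid [ 0.5121 -0.2324  0.036 ] len 0.1143 yaw 15.21
```

```bash
cat >> h.py <<'E'
def go(P,yaw):
    s=readout.get_state();q=s['ee_rot'];r=R.from_quat([q[1],q[2],q[3],q[0]])
    t=R.from_euler('z',yaw,degrees=True)*R.from_euler('x',180,degrees=True)
    rv=(r.inv()*t).as_rotvec(degrees=True)/6
    print('pos',s['position'].round(4),'tool-x yaw',np.degrees(np.arctan2(r.as_matrix()[1,0],r.as_matrix()[0,0])).round(2))
    print('turn first',rv.round(3),'then shift(target axes) mm',(1000*t.inv().apply(np.array(P)-s['position'])).round(1))
    print('shift in present axes',(1000*r.inv().apply(np.array(P)-s['position'])).round(1))
E
python3 -m handwheel '[[[32.4,-21.8,0.9],[0,0,0],-1],[[32.4,-21.8,0.9],[0,0,0],-1],[[32.4,-21.8,0.9],[0,0,0],-1],[[32.4,-21.8,0.9],[0,0,0],-1],[[32.4,-21.8,0.9],[0,0,0],-1],[[32.4,-21.8,0.9],[0,0,0],-1],[[32.4,-21.8,0.9],[0,0,0],-1],[[32.4,-21.8,0.9],[0,0,0],-1],[[32.4,-21.8,0.9],[0,0,0],-1],[[32.4,-21.8,0.9],[0,0,0],-1],[[32.4,-21.8,0.9],[0,0,0],-1],[[32.4,-21.8,0.9],[0,0,0],-1],[[0,0,0],[0,0,0.71],-1],[[0,0,0],[0,0,0.71],-1],[[0,0,0],[0,0,0],-1]]' 60
python3 - <<'E'
from h import *
go([.483,-.128,.22],15.5)
s,im=snap('wrist','w1.png');c=cam('wrist',s)
print(w2pix(c,[.483,-.128,.117]))
E
```

```text
clock: 1.98
position: [0.4826, -0.1275, 0.2201]
ee_rot: [-0.0, 0.991, 0.136, -0.0]
contact_force: [0.1, 0.1, -0.7]
width: 0.0854
gripper_force: 0.0
pos [ 0.4826 -0.1275  0.2201] tool-x yaw 15.6
turn first [-0.004  0.007  0.017] then shift(target axes) mm [0.3 0.6 0.1]
shift in present axes [0.3 0.6 0.1]
[280.50943929 205.79436773]
```

View pics/w1.png

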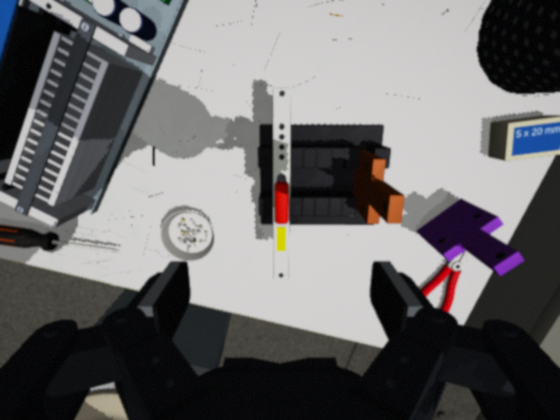

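The wrist view shows the handle centred at (282,203) and the strip from (282,88) to (281,277). The prediction agrees to about 3 mm. The brown spacer tab top is at (395,208), and the purple one is far right at (510,258).

Run:
```python
from h import *
s=readout.get_state();c=cam('wrist',s)
h=pix2w(c,282,203,.117);a=pix2w(c,282,88,.076);b=pix2w(c,281,277,.076)
print(h,(a+b)/2,np.linalg.norm(a-b),np.degrees(np.arctan2(*(a-b)[[1,0]])))
print('tab',pix2w(c,395,208,.130))
h=(h+(a+b)/2)/2
go([h[0],h[1],.110-.019],15.5)
```

```text
[ 0.48565532 -0.12866069  0.117     ] [ 0.48498972 -0.12861667  0.076     ] 0.18456748860919425 15.396090960986887
tab [ 0.50935629 -0.21435291  0.13      ]
pos [ 0.4826 -0.1276  0.2202] tool-x yaw 15.61
turn first [-0.003  0.005  0.019] then shift(target axes) mm [  2.4   1.7 129.2]
shift in present axes [  2.4   1.8 129.2]
```

```bash
python3 -m handwheel '[[[2.5,1.7,29],[0,0,0.02],-1],[[0,0,25],[0,0,0],-1],[[0,0,25],[0,0,0],-1],[[0,0,25],[0,0,0],-1],[[0,0,20],[0,0,0],-1],[[0,0,5],[0,0,0],-1],[[0,0,0],[0,0,0],-1],[[0,0,0],[0,0,0],1],[[0,0,0],[0,0,0],1],[[0,0,0],[0,0,0],1],[[0,0,0],[0,0,0],1],[[0,0,0],[0,0,0],1],[[0,0,0],[0,0,0],1],[[0,0,0],[0,0,0],1],[[0,0,0],[0,0,0],1]]' 60
python3 -m handwheel '[[[0,0,-10],[0,0,0],1],[[0,0,-15],[0,0,0],1],[[0,0,-20],[0,0,0],1],[[0,0,-25],[0,0,0],1],[[0,0,-25],[0,0,0],1],[[0,0,-15],[0,0,0],1],[[0,0,0],[0,0,0],1]]'
python3 - <<'E'
from h import *
go([.4958,.118,.23],-13.9)
E
```

```text
clock: 3.9
position: [0.4859, -0.1288, 0.0919]
ee_rot: [0.0, 0.991, 0.134, 0.0]
contact_force: [-0.5, 0.3, 5.3]
width: 0.0109
gripper_force: 59.6
clock: 4.78
position: [0.4863, -0.129, 0.2027]
ee_rot: [0.001, 0.991, 0.134, 0.001]
contact_force: [1.0, 0.0, -1.2]
width: 0.0107
gripper_force: 58.7
pos [ 0.4863 -0.129   0.2027] tool-x yaw 15.41
turn first [ 0.012 -0.024  4.885] then shift(target axes) mm [ -50.1 -242.1  -27.3]
shift in present axes [  74.9 -235.5  -27.6]
```

```bash
python3 -m handwheel '[[[6.8,-29,0],[0,0,0],1],[[6.8,-29,0],[0,0,0],1],[[6.8,-29,0],[0,0,0],1],[[6.8,-29,0],[0,0,0],1],[[6.8,-29,0],[0,0,0],1],[[6.8,-29,0],[0,0,0],1],[[0,0,0],[0,0,0.814],1],[[0,0,0],[0,0,0.814],1],[[0,0,0],[0,0,0.814],1],[[0,0,0],[0,0,0.814],1],[[0,0,0],[0,0,0.814],1],[[0,0,0],[0,0,0.814],1],[[0,0,0],[0,0,0],1],[[0,0,0],[0,0,0],1]]'
python3 - <<'E'
from h import *
go([.4958,.118,.20],-13.9)
s,im=snap('wrist','w2.png');c=cam('wrist',s)
cv2.imwrite('pics/w2b.png',cv2.resize(im[:300,0:400],None,fx=2,fy=2,interpolation=cv2.INTER_CUBIC))
E
```

```text
clock: 6.52
position: [0.4783, 0.0499, 0.2008]
ee_rot: [0.0, 0.993, -0.12, -0.001]
contact_force: [-0.2, 0.4, -1.3]
width: 0.0109
gripper_force: 58.8
pos [0.4783 0.0499 0.2008] tool-x yaw -13.82
turn first [0.003 0.013 0.013] then shift(target axes) mm [  0.6 -70.3   0.8]
shift in present axes [  0.7 -70.3   0.8]
```

View pics/w2b.png

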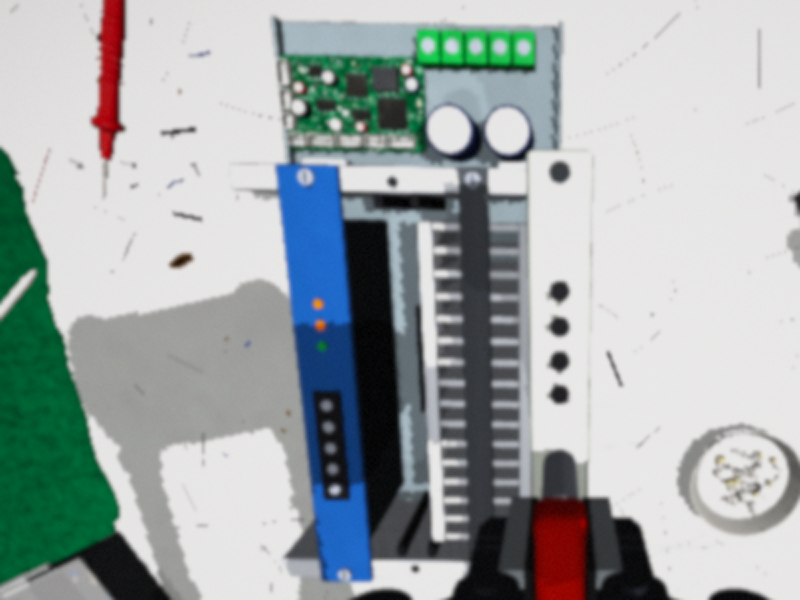

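Enlarged wrist view: the end-plate holes at y=0 are at crop (392,181) far and (415,569) near, i.e. half that in the full image. The module strip's far hole is at crop (559,172).

Run:
```python
from h import *
s=readout.get_state();c=cam('wrist',s)
f=lambda u,v,z:pix2w(c,(u+.5)/2-.5,(v+.5)/2-.5,z)
a=f(392,181,.076);b=f(415,569,.076);m=(a+b)/2;d=a-b
yaw=np.degrees(np.arctan2(d[1],d[0]));print(a,b,m,np.linalg.norm(d),yaw)
zs=s['position'][2]-.0859+.070
for u,v in((559,172),(560,291),(560,394)):
    e=f(u,v,zs);print('strip pt',e,np.degrees(np.arctan2(*(e-s['position'])[[1,0]])), np.linalg.norm((e-s['position'])[:2]))
# relay & sink check
r1=f(306,178,.080);r2=f(345,575,.080);print('relay',(r1+r2)/2,np.degrees(np.arctan2(*(r1-r2)[[1,0]])))
go([m[0],m[1],.2008],yaw)
```

```text
[0.58345075 0.09433929 0.076     ] [0.41088764 0.14008778 0.076     ] [0.4971692  0.11721354 0.076     ] 0.17852437157700016 -14.848204574205166
strip pt [0.56332919 0.02959451 0.18511049] -13.430025016214847 0.08726982429643
strip pt [0.53605218 0.03607643 0.18511049] -13.459647776825584 0.05923324631141267
strip pt [0.509891   0.04252894 0.18511049] -13.129616470049026 0.03228925439896671
relay [0.50512355 0.14934588 0.08      ] -14.822611777815487
pos [0.4784 0.0499 0.201 ] tool-x yaw -13.84
turn first [0.003 0.009 0.168] then shift(target axes) mm [  0.8 -69.9   0.2]
shift in present axes [  2.1 -69.9   0.2]
```

```bash
python3 -m handwheel '[[[0,0,0],[0,0,0.1],1],[[0,0,0],[0,0,0.1],1],[[0.7,-25,0],[0,0,0],1],[[0.7,-25,0],[0,0,0],1],[[0.6,-19.9,0],[0,0,0],1],[[0,0,10],[0,0,0],1],[[0,0,10],[0,0,0],1],[[0,0,10],[0,0,0],1],[[0,0,4],[0,0,0],1],[[0,0,0],[0,0,0],1],[[0,0,0],[0,0,0],1]]'
python3 - <<'E'
from h import *
s,im=snap('wrist','w3.png');s2,t=snap('top','t3.png');_,sc=snap('scene','s3.png')
A=cv2.resize(im[60:340,150:410],None,fx=1.5,fy=1.5,interpolation=cv2.INTER_CUBIC)
B=cv2.resize(sc[210:340,180:340],None,fx=2.5,fy=2.5,interpolation=cv2.INTER_CUBIC)
h=600;C=np.zeros((h,800,3),np.uint8);C[:A.shape[0],:A.shape[1]]=A;C[:B.shape[0],395:395+B.shape[1]]=B
cv2.imwrite('pics/m3.png',C);print(s['position'],A.shape,B.shape)
E
```

```text
clock: 7.95
position: [0.4992, 0.1167, 0.1678]
ee_rot: [-0.0, 0.991, -0.131, 0.0]
contact_force: [0.4, -0.2, -1.6]
width: 0.0108
gripper_force: 58.8
[0.49916374 0.11667299 0.16777841] (420, 390, 3) (325, 400, 3)
```

View pics/m3.png

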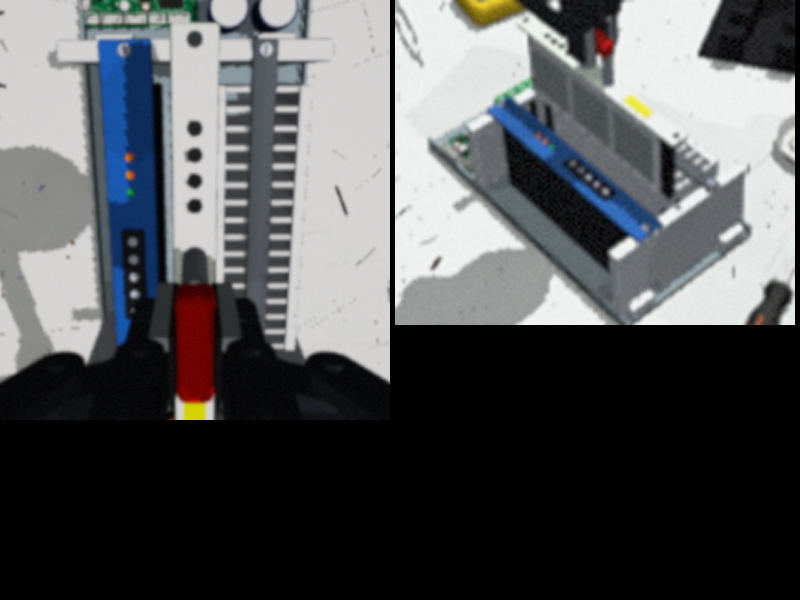

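The module strip lies centred between the relay unit and the sink, and its tongue sits over the end plate. I'll lower it while watching the force.

```bash
python3 -m handwheel '[[[0,0,3],[0,0,0],1],[[0,0,3],[0,0,0],1],[[0,0,3],[0,0,0],1],[[0,0,2],[0,0,0],1],[[0,0,2],[0,0,0],1],[[0,0,2],[0,0,0],1],[[0,0,0],[0,0,0],1]]'
```

```text
clock: 8.98
position: [0.4988, 0.1168, 0.1523]
ee_rot: [0.0, 0.991, -0.131, -0.0]
contact_force: [0.6, 0.2, -0.7]
width: 0.0108
gripper_force: 58.8
```

```bash
python3 -m handwheel '[[[0,0,4],[0,0,0],1],[[0,0,5],[0,0,0],1],[[0,0,5],[0,0,0],1],[[0,0,5],[0,0,0],1],[[0,0,5],[0,0,0],1],[[0,0,0],[0,0,0],1]]'; python3 -m handwheel '[[[0,0,5],[0,0,0],1],[[0,0,5],[0,0,0],1],[[0,0,5],[0,0,0],1],[[0,0,4],[0,0,0],1],[[0,0,0],[0,0,0],1]]'
```

```text
clock: 9.72
position: [0.4985, 0.1168, 0.128]
ee_rot: [0.0, 0.991, -0.131, -0.001]
contact_force: [-0.1, 0.6, -1.1]
width: 0.0108
gripper_force: 58.9
clock: 10.35
position: [0.4986, 0.1168, 0.109]
ee_rot: [0.0, 0.991, -0.131, -0.0]
contact_force: [-0.8, 0.4, -2.1]
width: 0.0107
gripper_force: 58.9
```

```bash
python3 -m handwheel '[[[0,0,3],[0,0,0],1],[[0,0,3],[0,0,0],1],[[0,0,1.5],[0,0,0],1],[[0,0,0],[0,0,0],1],[[0,0,0],[0,0,0],1]]'
```

```text
clock: 10.98
position: [0.499, 0.1168, 0.1021]
ee_rot: [0.0, 0.991, -0.131, 0.0]
contact_force: [0.4, -0.9, -1.7]
width: 0.0107
gripper_force: 58.9
```

```bash
python3 -m handwheel '[[[0,0,1],[0,0,0],1],[[0,0,0.7],[0,0,0],1],[[0,0,0],[0,0,0],1],[[0,0,0],[0,0,0],1]]'
```

```text
clock: 11.48
position: [0.4991, 0.1169, 0.1006]
ee_rot: [-0.0, 0.991, -0.131, 0.0]
contact_force: [-0.2, 0.6, 2.0]
width: 0.0106
gripper_force: 59.4
```

```bash
python3 -m handwheel '[[[0,0,0],[0,0,0],0.3],[[0,0,0],[0,0,0],-0.2],[[0,0,0],[0,0,0],-0.2],[[0,0,0],[0,0,0],-0.2],[[0,0,0],[0,0,0],-0.2],[[0,0,-15],[0,0,0],-0.2],[[0,0,-30],[0,0,0],-0.2],[[0,0,-30],[0,0,0],-0.2],[[0,0,-30],[0,0,0],-0.2],[[0,0,-25],[0,0,0],-0.2],[[0,0,0],[0,0,0],-0.2]]'
python3 - <<'E'
from h import *
go([.509,-.215,.23],15.4)
c=cam('top')
print('purple',pix2w(c,275+680/6,195+265/6,.124),pix2w(c,275+640/6,195+270/6,.072))
snap('wrist','w4.png')
E
```

```text
clock: 12.85
position: [0.5004, 0.117, 0.2332]
ee_rot: [-0.001, 0.991, -0.131, 0.003]
contact_force: [0.5, -0.7, -0.3]
width: 0.0513
gripper_force: 0.0
pos [0.5004 0.117  0.2332] tool-x yaw -15.09
turn first [-4.000e-03 -5.900e-02 -5.081e+00] then shift(target axes) mm [-79.8 322.4   3.2]
shift in present axes [ 94.7 318.3   3.1]
purple [ 0.48905273 -0.32994872  0.124     ] [ 0.48668647 -0.32595685  0.072     ]
```

```bash
python3 -m handwheel '[[[9.5,31.8,0],[0,0,0],-0.4],[[9.5,31.8,0],[0,0,0],-0.4],[[9.5,31.8,0],[0,0,0],-0.4],[[9.5,31.8,0],[0,0,0],-0.4],[[9.5,31.8,0],[0,0,0],-0.4],[[9.5,31.8,0],[0,0,0],-0.4],[[9.5,31.8,0],[0,0,0],-0.4],[[9.5,31.8,0],[0,0,0],-0.4],[[9.5,31.8,0],[0,0,0],-0.4],[[9.5,31.8,0],[0,0,0],-0.4],[[0,0,0],[0,0,-0.847],-0.4],[[0,0,0],[0,0,-0.847],-0.4],[[0,0,0],[0,0,-0.847],-0.4],[[0,0,0],[0,0,-0.847],-0.4],[[0,0,0],[0,0,-0.847],-0.4],[[0,0,0],[0,0,-0.847],-0.4],[[0,0,0],[0,0,0],-0.4]]'
python3 - <<'E'
from h import *
s,im=snap('wrist','w5.png');c=cam('wrist',s);print(s['position'])
A=cv2.resize(im[100:300,180:380],None,fx=2,fy=2,interpolation=cv2.INTER_CUBIC)
w4=cv2.imread('pics/w4.png')
B=cv2.resize(w4[60:360,180:380],None,fx=2,fy=2,interpolation=cv2.INTER_CUBIC)
C=np.zeros((600,800,3),np.uint8);C[:400,:400]=A;C[:600,400:]=B
cv2.imwrite('pics/m5.png',C)
E
```

```text
clock: 15.02
position: [0.5071, -0.2146, 0.2291]
ee_rot: [-0.001, 0.991, 0.133, -0.001]
contact_force: [-0.6, -0.3, -0.0]
width: 0.0599
gripper_force: 0.0
[ 0.50710538 -0.21459687  0.22908163]
```

View pics/m5.png

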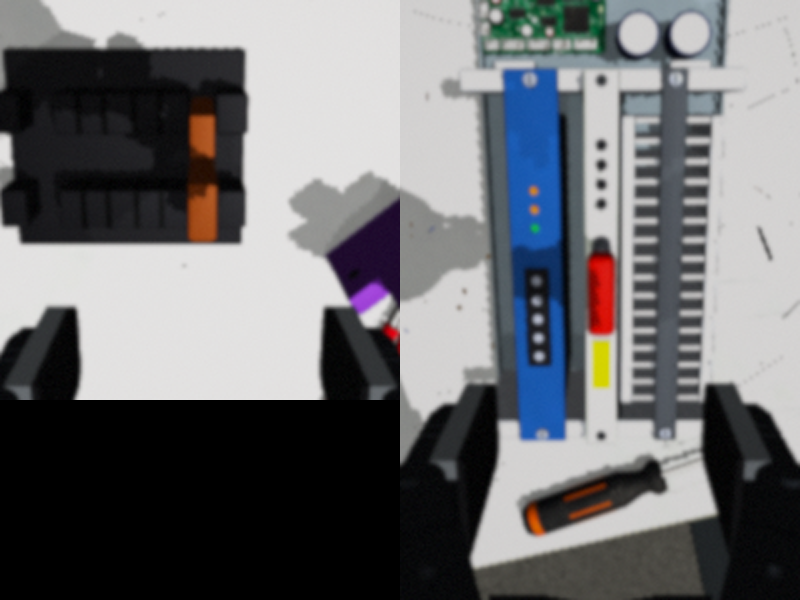

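The left crop shows the brown tab top centred at crop (202,213), full image (281,206.5). The right crop shows the module seated straight in the guides: strip holes at crop (601,80) and (601,436), with the relay edge about 20 mm to its left.

Run:
```python
from h import *
s=readout.get_state();c=cam('wrist',s)
t=pix2w(c,281,206.5,.130);print('tab',t)
go([t[0],t[1],.097],15.4)
s4={'position':np.array([.5004,.117,.2332]),'ee_rot':np.array([-.001,.991,-.131,.003])}
s4['ee_rot']/=np.linalg.norm(s4['ee_rot']);c4=cam('wrist',s4)
f=lambda u,v,z:pix2w(c4,180+(u-400)/2,60+v/2,z)
a=f(601,80,.085);b=f(601,436,.085);print('module',(a+b)/2,np.linalg.norm(a-b),np.degrees(np.arctan2(*(a-b)[[1,0]])))
r=f(530.5,78,.080);q=f(542.5,434,.080);print('relay',(r+q)/2,np.degrees(np.arctan2(*(r-q)[[1,0]])))
k=f(676,78,.079);l=f(665,434,.079);print('strap',(k+l)/2,np.degrees(np.arctan2(*(k-l)[[1,0]])))
x=np.array([.9662,-.2580]);y=np.array([.2580,.9662])
for n,p in(('mod',(a+b)/2),('relay',(r+q)/2),('strap',(k+l)/2)): print(n,(p[:2]-[.4972,.1172])@x,(p[:2]-[.4972,.1172])@y)
```

```text
tab [ 0.50825197 -0.21530503  0.13      ]
pos [ 0.5073 -0.2146  0.2293] tool-x yaw 15.31
turn first [-0.013  0.014 -0.015] then shift(target axes) mm [  0.8   0.9 132.3]
shift in present axes [  1.    1.1 132.3]
module [0.49696121 0.1175492  0.085     ] 0.1780399330269614 -15.035644463215347
relay [0.50485497 0.14818196 0.08      ] -14.889804363394514
strap [0.48750166 0.08465157 0.079     ] -14.890365634532037
mod -0.00032081040186073283 0.0002757882966986515
relay -0.0005971121704328423 0.03190975556890729
strap -0.0009730371481168249 -0.03395046223525019
```

```bash
python3 -m handwheel '[[[1,1,32],[0,0,0],-0.4],[[0,0,30],[0,0,0],-0.4],[[0,0,30],[0,0,0],-0.4],[[0,0,30],[0,0,0],-0.4],[[0,0,10],[0,0,0],-0.4],[[0,0,0],[0,0,0],-0.4],[[0,0,0],[0,0,0],1],[[0,0,0],[0,0,0],1],[[0,0,0],[0,0,0],1],[[0,0,0],[0,0,0],1],[[0,0,0],[0,0,0],1],[[0,0,0],[0,0,0],1]]' 50
python3 -m handwheel '[[[0,0,-10],[0,0,0],1],[[0,0,-15],[0,0,0],1],[[0,0,-20],[0,0,0],1],[[0,0,-25],[0,0,0],1],[[0,0,-25],[0,0,0],1],[[0,0,-5],[0,0,0],1],[[0,0,0],[0,0,0],1]]'
python3 - <<'E'
from h import *
go([.4601,.1411,.20],-14.95)
E
```

```text
clock: 16.58
position: [0.5096, -0.2158, 0.0993]
ee_rot: [0.0, 0.991, 0.134, 0.001]
contact_force: [0.2, 0.9, 5.0]
width: 0.0115
gripper_force: 50.1
clock: 17.45
position: [0.5089, -0.2156, 0.1984]
ee_rot: [0.0, 0.991, 0.134, 0.0]
contact_force: [-0.6, 0.2, -0.4]
width: 0.0118
gripper_force: 49.3
pos [ 0.5089 -0.2156  0.1984] tool-x yaw 15.4
turn first [ 3.000e-03 -3.000e-03  5.059e+00] then shift(target axes) mm [-139.2 -332.1   -1.6]
shift in present axes [  47.7 -356.9   -1.7]
```

```bash
python3 -m handwheel '[[[3.85,-29.9,-21],[0,0,0],1],[[3.85,-29.9,-21],[0,0,0],1],[[3.85,-29.9,0],[0,0,0],1],[[3.85,-29.9,0],[0,0,0],1],[[3.85,-29.9,0],[0,0,0],1],[[3.85,-29.9,0],[0,0,0],1],[[3.85,-29.9,0],[0,0,0],1],[[3.85,-29.9,0],[0,0,0],1],[[3.85,-29.9,0],[0,0,0],1],[[3.85,-29.9,0],[0,0,0],1],[[3.85,-29.9,0],[0,0,0],1],[[3.85,-29.9,0],[0,0,0],1],[[0,0,0],[0,0,0.843],1],[[0,0,0],[0,0,0.843],1],[[0,0,0],[0,0,0.843],1],[[0,0,0],[0,0,0.843],1],[[0,0,0],[0,0,0.843],1],[[0,0,0],[0,0,0.843],1],[[0,0,0],[0,0,0],1]]'
python3 - <<'E'
from h import *
go([.4583,.1420,.205],-14.95)
s,im=snap('wrist','w6.png')
cv2.imwrite('pics/w6b.png',cv2.resize(im[60:340,150:410],None,fx=2,fy=2,interpolation=cv2.INTER_CUBIC))
E
```

```text
clock: 19.82
position: [0.4576, 0.1424, 0.2391]
ee_rot: [0.0, 0.992, -0.13, -0.001]
contact_force: [0.2, -0.2, 0.4]
width: 0.0114
gripper_force: 49.3
pos [0.4576 0.1424 0.2391] tool-x yaw -14.89
turn first [0.011 0.022 0.01 ] then shift(target axes) mm [ 0.8  0.2 34.1]
shift in present axes [ 0.9  0.2 34.1]
```

View pics/w6b.png

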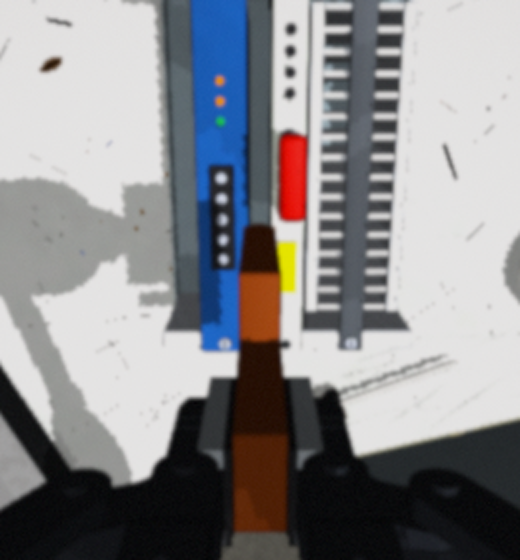

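The spacer's plane at column 259 is centred on the gap, which spans columns 247 to 272. I'll lower it.

```bash
python3 -m handwheel '[[[0.8,0.2,12],[0,0,0],1],[[0,0,15],[0,0,0],1],[[0,0,15],[0,0,0],1],[[0,0,12],[0,0,0],1],[[0,0,8],[0,0,0],1],[[0,0,5],[0,0,0],1],[[0,0,0],[0,0,0],1]]'; python3 -m handwheel '[[[0,0,4],[0,0,0],1],[[0,0,4],[0,0,0],1],[[0,0,4],[0,0,0],1],[[0,0,0],[0,0,0],1]]'
```

```text
clock: 20.75
position: [0.459, 0.1422, 0.1731]
ee_rot: [0.0, 0.992, -0.13, -0.0]
contact_force: [0.5, -0.3, -0.6]
width: 0.0117
gripper_force: 49.3
clock: 21.25
position: [0.4587, 0.1418, 0.1608]
ee_rot: [0.0, 0.992, -0.13, -0.0]
contact_force: [0.7, -1.6, -1.9]
width: 0.011
gripper_force: 49.2
```

```bash
python3 -m handwheel '[[[0,0,4],[0,0,0],1],[[0,0,4],[0,0,0],1],[[0,0,4],[0,0,0],1],[[0,0,4],[0,0,0],1],[[0,0,0],[0,0,0],1]]'; python3 -m handwheel '[[[0,0,4],[0,0,0],1],[[0,0,4],[0,0,0],1],[[0,0,4],[0,0,0],1],[[0,0,4],[0,0,0],1],[[0,0,0],[0,0,0],1]]'
```

```text
clock: 21.88
position: [0.4586, 0.142, 0.1446]
ee_rot: [0.0, 0.992, -0.13, -0.0]
contact_force: [-0.5, -2.2, -2.0]
width: 0.0118
gripper_force: 49.0
clock: 22.5
position: [0.4587, 0.142, 0.1286]
ee_rot: [0.0, 0.992, -0.13, -0.0]
contact_force: [0.1, -3.8, -2.2]
width: 0.0112
gripper_force: 49.0
```

```bash
python3 -m handwheel '[[[0,0.5,4],[0,0,0],1],[[0,0.2,4],[0,0,0],1],[[0,0,4],[0,0,0],1],[[0,0,4],[0,0,0],1],[[0,0,0],[0,0,0],1]]'; python3 -m handwheel '[[[0,0,4],[0,0,0],1],[[0,0,4],[0,0,0],1],[[0,0,2],[0,0,0],1],[[0,0,1],[0,0,0],1],[[0,0,0],[0,0,0],1]]'
```

```text
clock: 23.12
position: [0.4588, 0.1417, 0.1128]
ee_rot: [-0.0, 0.991, -0.13, -0.0]
contact_force: [1.0, -1.6, -1.1]
width: 0.0116
gripper_force: 49.2
clock: 23.75
position: [0.4588, 0.1417, 0.1021]
ee_rot: [-0.0, 0.991, -0.13, -0.0]
contact_force: [0.0, 0.8, -0.4]
width: 0.0111
gripper_force: 49.3
```

```bash
python3 -m handwheel '[[[0,0,1.5],[0,0,0],1],[[0,0,1],[0,0,0],1],[[0,0,0.8],[0,0,0],1],[[0,0,0],[0,0,0],1],[[0,0,0],[0,0,0],1]]'
```

```text
clock: 24.38
position: [0.4589, 0.1416, 0.0993]
ee_rot: [-0.0, 0.992, -0.13, 0.0]
contact_force: [-0.7, 0.5, 6.2]
width: 0.0114
gripper_force: 50.1
```

```bash
python3 -m handwheel '[[[0,0,0],[0,0,0],0.3],[[0,0,0],[0,0,0],-0.2],[[0,0,0],[0,0,0],-0.2],[[0,0,0],[0,0,0],-0.2],[[0,0,0],[0,0,0],-0.2],[[0,0,-15],[0,0,0],-0.2],[[0,0,-30],[0,0,0],-0.2],[[0,0,-30],[0,0,0],-0.2],[[0,0,-30],[0,0,0],-0.2],[[15,5,-25],[0,0,0],-0.2],[[15,5,0],[0,0,0],-0.2],[[15,4.4,0],[0,0,0],-0.2],[[0,0,0],[0,0,0],-0.2],[[0,0,0],[0,0,0],-0.2]]'
python3 - <<'E'
from h import *
go([.4987,.116,.092],-14.95)
s,im=snap('wrist','w7.png')
cv2.imwrite('pics/w7b.png',cv2.resize(im[60:340,150:410],None,fx=2,fy=2,interpolation=cv2.INTER_CUBIC))
E
```

```text
clock: 26.12
position: [0.4978, 0.1159, 0.2278]
ee_rot: [0.0, 0.991, -0.13, -0.001]
contact_force: [-0.1, 0.0, -0.1]
width: 0.0511
gripper_force: 0.0
pos [0.4978 0.1159 0.2278] tool-x yaw -14.97
turn first [ 0.007  0.027 -0.003] then shift(target axes) mm [  0.9  -0.3 135.8]
shift in present axes [  1.3  -0.4 135.8]
```

View pics/w7b.png

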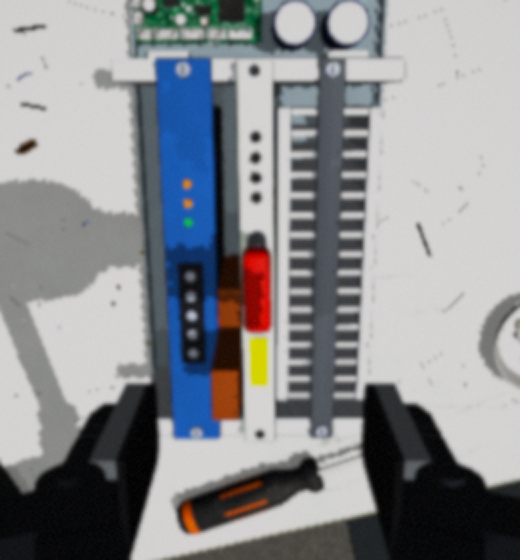

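The spacer is fully down, with its tab top around crop (225,395), clear of the red handle at (257,290). The module is turned about 0.9° by the spacer. I'll take the handle.

```bash
python3 -m handwheel '[[[1,-0.5,30],[0,0,-0.12],-0.2],[[0,0,30],[0,0,0],-0.2],[[0,0,30],[0,0,0],-0.2],[[0,0,25],[0,0,0],-0.2],[[0,0,12],[0,0,0],-0.2],[[0,0,0],[0,0,0],-0.2],[[0,0,0],[0,0,0],0.5],[[0,0,0],[0,0,0],1],[[0,0,0],[0,0,0],1],[[0,0,0],[0,0,0],1],[[0,0,0],[0,0,0],1],[[0,0,0],[0,0,0],1],[[0,0,0],[0,0,0],1]]' 90; python3 -m handwheel '[[[0,0,1],[0,0,0],1],[[0,0,1],[0,0,0],1],[[0,0,1],[0,0,0],1],[[0,0,0],[0,0,0],1],[[0,0,0],[0,0,0],1]]'
```

```text
clock: 27.8
position: [0.5002, 0.1162, 0.1022]
ee_rot: [-0.0, 0.992, -0.124, 0.001]
contact_force: [1.8, -0.7, 2.8]
width: 0.0103
gripper_force: 87.9
clock: 28.42
position: [0.5002, 0.1162, 0.0994]
ee_rot: [-0.0, 0.992, -0.124, 0.001]
contact_force: [1.3, 0.2, 6.0]
width: 0.0105
gripper_force: 88.3
```

```bash
python3 -m handwheel '[[[0,0,1],[0,0,0],1],[[0,0,1],[0,0,0],1],[[0,0,0],[0,0,0],1],[[0,0,0],[0,0,0],1]]'; python3 -m handwheel '[[[0,0,0.6],[0,0,0],1],[[0,0,0.4],[0,0,0],1],[[0,0,0],[0,0,0],1],[[0,0,0],[0,0,0],1]]'
```

```text
clock: 28.92
position: [0.5004, 0.1162, 0.0982]
ee_rot: [-0.0, 0.992, -0.124, 0.001]
contact_force: [0.3, 0.0, 11.2]
width: 0.0103
gripper_force: 89.0
clock: 29.42
position: [0.5004, 0.1162, 0.0981]
ee_rot: [-0.0, 0.992, -0.124, 0.001]
contact_force: [-1.6, -0.1, 16.4]
width: 0.0101
gripper_force: 90.0
```

```bash
python3 -m handwheel '[[[0,0,1],[0,0,0],1],[[0,0,1],[0,0,0],1],[[0,0,0],[0,0,0],1],[[0,0,0],[0,0,0],1],[[0,0,0],[0,0,0],1]]'
python3 - <<'E'
from h import *
s,im=snap('wrist','w8.png');_,sc=snap('scene','s8.png')
print(s['position'],s['contact_force'],s['moment'])
A=cv2.resize(im[0:200,180:330],None,fx=2.5,fy=2.5,interpolation=cv2.INTER_CUBIC)
B=cv2.resize(sc[220:340,190:330],None,fx=3,fy=3,interpolation=cv2.INTER_CUBIC)
C=np.zeros((600,800,3),np.uint8);C[:500,:375]=A;C[:360,378:798]=B
cv2.imwrite('pics/m8.png',C)
E
```

```text
clock: 30.05
position: [0.5004, 0.1162, 0.098]
ee_rot: [-0.0, 0.992, -0.124, 0.002]
contact_force: [-5.6, -0.9, 30.6]
width: 0.0102
gripper_force: 91.8
[0.5004214  0.11621638 0.09804945] [-5.57194896 -0.9084469  30.56930123] [-0.07149337  0.87551016 -0.01248509]
```

View pics/m8.png

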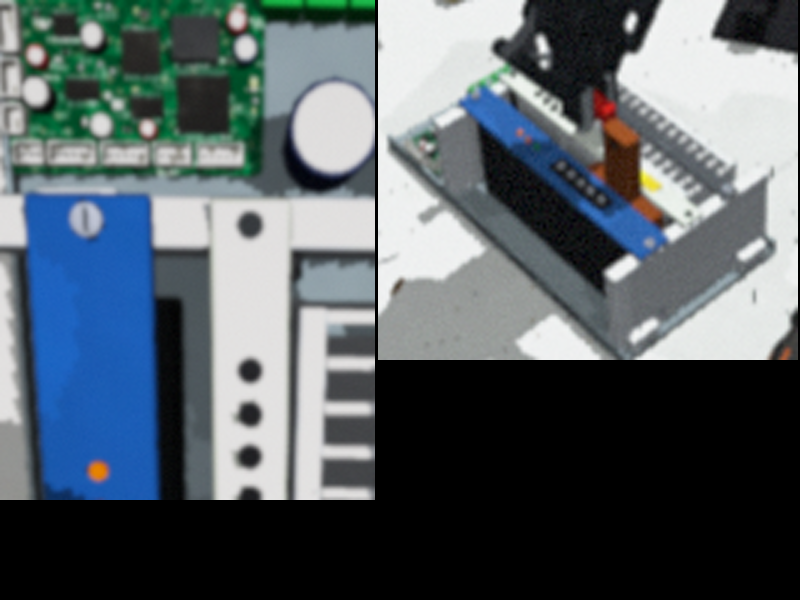

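The strip lies on the far end plate with its hole in line, the module looks level in the scene view, and the spacer tab stands clear of the gripper. Force rises without any motion, so the module is on a hard stop, i.e. flush. I'll ease the press slightly and hand in.

```bash
python3 -m handwheel '[[[0,0,-1],[0,0,0],1],[[0,0,0],[0,0,0],1],[[0,0,0],[0,0,0],1]]'; python3 -c "
from rig import manip
print(manip.sign_off())"
```

```text
clock: 30.52
position: [0.5004, 0.1162, 0.0981]
ee_rot: [-0.0, 0.992, -0.124, 0.001]
contact_force: [-4.1, -0.5, 23.4]
width: 0.0102
gripper_force: 90.7
the job is handed in; nothing more can be done
None
```

I handed the job in at about 30.5 s: the module is in its guides, the spacer is down beside it next to the relay unit, and the arm is holding the handle down with about 23 N. I judged the face strip flush from the hard stop under force and the pictures; sign-off returned no verdict.

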